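# Put the pipette back on its sloped rack and shut the tip box

### The job

Someone has left a pipette lying on the tips of the open tip box. Lay it in the empty cradle of the sloped pipette rack, the same way as the other two pipettes lie: tip low and towards the front, barrel down in both notches, finger hook behind the upper notched bar. Then shut the tip box lid fully, and leave the other pipettes and everything else where they are.

Things in the scene. Friction and masses are not known exactly. Their poses are not given: they have to be found in the camera images.
- pipette_mid (a point): Pipette to be put back: light grey, 234 mm long, round handle. This point is the handle's centre (axis height), also close to its balance point. Own axes: y along the pipette towards the plunger button (tip at -137 mm, button end at +97 mm), z up as it lies flat, x towards the finger hook. Handle 25 mm across here, 22 mm at y=-25, 27 mm at y=+25. Underside 13 mm below this point.
- pipette_tip (a point): The pointed end of that pipette, on its axis, 137 mm from its handle centre; cone 5.5 mm across here, widening to 14 mm where the handle begins 88 mm up.
- pipette_hook (a point): Middle of that pipette's finger hook: a stub 20 mm long, 12 mm wide, 10 mm thick that stands out sideways (own +x) from the handle's upper end; this point is 25 mm from the axis and 65 mm from the handle centre towards the plunger. Hangs behind the rack's upper bar.
- free_seat (a point): Where the handle centre of a pipette comes to lie in the empty cradle. Own axes: x uphill along the cradle (30 degrees above level, away from the robot), y across (left), z square off the slope. A seated pipette has its y along this x, its x along this -y, its z along this z. Fully home the hook bears on the upper bar; up to 10 mm further uphill is still fine, lower is not.
- rack: Fixed pipette rack; origin at the centre of its underside, x towards the high back, 172 mm deep, 235 mm wide, 150 mm high. Two notched white bars, 6 mm thick, square to the slope: lower one 70 mm downhill of the seat (notches 19 mm wide), upper one 52 mm uphill (notches 32 mm wide), open between. Bar tops end 3 to 5 mm above a seated pipette's axis. Three cradles 72 mm apart at y = -72, 0, 72 mm.
- pipette_b_mid (a point): Handle centre of another, identical pipette that lies in one cradle of the rack; it stays there. Axes as for the first.
- pipette_c_mid (a point): Handle centre of the third, identical pipette that lies in another cradle of the rack; it stays there. Axes as for the first.
- tipbox: Tip box, blue, 88 (x) x 122 (y) x 41 mm to the rim, fixed, origin at the centre of its underside, front to own -x; the tip tops form a surface at 46 mm on which the pipette lies. A lid, hinged at the back, stands open about 65 mm behind the pipette. There is a second, shut tip box farther back that plays no part.
- tipbox_lid (a joint): Clear lid of the open tip box, hinge along own y of the box at x=+45, z=41 mm: 0 shut, about 1.64 to 1.73 rad (limit 1.745) open, standing up behind the box to about 125 mm high. It stays where it is left (light friction), so it must be pushed down all the way. Shut, its top is a flat 67 mm above the bench; walls 26 mm deep.
- lid_edge (a point): Middle of the lid's free edge, on its outer face: shut it is at the front of the box, x=-37, z=67 mm; open it is the top of the upright lid, its outer face looking to the back. From the hinge it lies 82 mm along the lid and 26 mm out.
- timer: Bench timer, white, 66 x 66 x 19 mm; origin under its centre; a bystander.
- petri: Petri dish, 61 mm across, 13 mm high; origin under its centre; a bystander.
- marker: Felt marker, 13 x 118 x 13 mm, lying; origin under its centre; a bystander.
- vial: Brown glass vial, 22 mm across, 47 mm high; origin under its centre; a bystander.
- cup: Lidded specimen cup, 63 mm across, 71 mm high; origin under its centre; a bystander.
Not all that is in view belongs to the job. What is shaped like the tipbox but orange is not meant.

How it is judged:
By the outcome, as a careful person would: the job done as asked, in the order asked, and still so for the second after the job is handed in, with the robot touching nothing.
It also fails if it takes over 53 s, if anything falls off the work surface, if the arm or the gripper's body presses on something with over 40 N, if the wrist force passes 120 N, or if a joint passes its speed limit or range.

### The arm

A 6-joint arm with a two-finger parallel gripper is mounted at the origin on a cart in front of the work surface, level with it; the furniture and walls round the work are solid. World frame = base frame: x ahead of the robot, y to its left, z up, the work surface at z = 0. Lengths are in m, angles in rad, forces in N, time in s.
With the tool pointing down it reaches from about 0.375 to 0.9 m from the base axis. Payload 3.1 kg.
Tool frame: the origin (TCP) lies on the front face of the gripper's body, between the roots of the fingers; the fingertips stand 73 mm ahead of it and the grasp point (between the pads) lies 54 mm ahead of it (manip.tips_ahead is the distance from the TCP to the fingertips, in m); z points along the fingers, y is the line along which they close (so a half turn about z gives the same grasp; the last joint's range is limited). The gripper opens to 85 mm and grips with 20 to 120 N. Pads are 22 mm wide; open, the fingers measure 114 mm over their backs; the gripper's body (76 mm by 85 mm) begins 54 mm behind the grasp point. The pads swing forward as they close: fully open they stand 13 mm farther back than shut.
Start: joints at [-1.302, 0.527, 1.433, -0, 1.181, -0.178], TCP at [0.271, -0.563, 0.304] pointing down, gripper open.
Joint ranges: [-3.08, 3.08], [-0.75, 2.2], [0.22, 2.44], [-1.43, 4.57], [0, 2.65], [-2.85, 2.85]. Speed limits (rad/s): [2.79, 2.79, 3.14, 3.14, 3.14, 3.14].

### API

Orientations are given as a unit quaternion [x, y, z, w].
In Python, from station import sense, eyes, workorder, manip gives the robot as it stands.
- The arm moves only by the shell command python3 -m inch 'ROWS' [OPENING] [FORCE]. ROWS is JSON, a list of rows, each an object of numbers: "dx", "dy", "dz": the shift along the tool's x, y, z in cm; "wx", "wy", "wz": the turn, a rotation vector about the tool's x, y, z in degrees. In form: [{"dx": .., "dy": .., "dz": .., "wx": .., "wy": .., "wz": ..}, ...]. A call has 1 to 10 rows; each row shifts and turns the commanded pose from where the row before left it, along the tool's axes as they then stand; what a row does not reach is not made up. A row lasts 1/8 s, in which the tool goes at most 62.5 mm and 10.7 degrees, less where a joint would pass 70% of its speed; a pose out of reach is approached as far as the arm can. A call with a gripper value outside its range is refused whole. OPENING is the opening, from 0 (shut) to 1 (fully open), set as the call begins (- or left out, the last holds). The fingers move at their own pace and stop on an object; FORCE is the grip in N (left out, the last holds). Time passes only in rows, so rows that do not move let the fingers close. It gives the time, the measured TCP pose, the force, the opening and the grip force at its end, in the units of the state.
- sense(): the state, without advancing time (a new reading comes with each control period).
- eyes.snapshot(name): name is "side" or "top" or "wrist"; returns the picture (400x640x3 uint8, red, green, blue); there is no depth.
- eyes.camera_params(name): a dict with "fx", "fy", "cx", "cy" (pixels), "rvec" (rotation vector, rad) and "tvec" (3), from world to camera coordinates, as OpenCV has them. Camera axes: x right, y down, z forward; pixel columns grow to the right and rows downward; lengths in m; the calibration is good to about 2 mm. A picture is of the moment at which its call begins: read the wrist's pose just before it. camera_params takes no time and is no camera call; for the wrist camera it gives the pose at the moment of the call.
- workorder.sign_off(): hands the job in; it is judged then, once.
The state is a dict: "t": time; "q": joint angles; "qd": joint speeds; "tau": joint torques, N m; "tcp_pos": TCP position; "tool_rot": TCP orientation; "force": force on the tool from outside, world axes, zero at the start; "ft_torque": the same for the moment, N m; "finger_gap": opening from 0.0 (shut) to 1.0 (fully open); "gripper_force": force on a finger pad.
Only numpy, scipy, OpenCV 4.12 (cv2) and the standard library are available. Lean on these libraries where they do the work, as an engineer would, in place of code of your own. Each camera call takes 0.05 s, during which the arm holds its last target. There are 200 camera calls.

## Working session

There is one attempt and no reset: what is moved stays moved. The work goes in short steps, Python scripts to look and compute and a shell command to move; the robot and the scene stay as the last step left them, time stands still between calls to the robot, and variables do not carry over. Pictures are saved under pics/ and viewed, at most 10 in all, crops included, and the job is handed in when it is done.

```bash
ls; mkdir -p pics; python3 - <<'E'
from station import sense, eyes, workorder, manip
import cv2
s=sense();print(s['t'],s['tcp_pos'],s['tool_rot'],s['finger_gap'],manip)
for n in('top','side'):
    im=eyes.snapshot(n);cv2.imwrite(f'pics/{n}0.png',im[:,:,::-1])
    print(n,eyes.camera_params(n))
E
```

```text
pics
0.0 [ 0.27048963 -0.56279948  0.30293352] [ 9.75040775e-01  2.22023205e-01 -4.32823489e-05 -1.08682334e-03] 1.002979814879815 <Robot object at 0x7f997175bb60>
top {'fx': 419.2642548824136, 'fy': 419.2642548824136, 'cx': 322.1953279413691, 'cy': 205.63467684786616, 'rvec': array([ 2.14734859, -2.17898906,  0.12772434]), 'tvec': array([0.20382832, 0.52203794, 1.36581867])}
side {'fx': 461.1811537474231, 'fy': 461.1811537474231, 'cx': 322.35182665349527, 'cy': 207.28713316489942, 'rvec': array([ 0.23011088, -2.47356885,  1.74230467]), 'tvec': array([0.55557598, 0.0775545 , 1.74962008])}
```

View pics/top0.png

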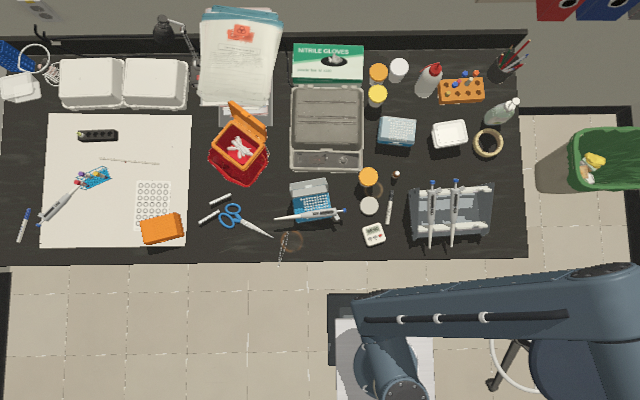

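View pics/side0.png

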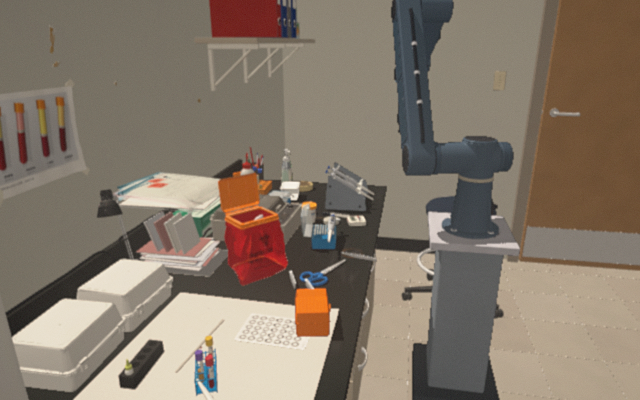

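The top view shows the open tip box at about (312,202) with the pipette across it from (277,219) to (343,209). The rack is at about (450,212), with pipettes at columns 432 and 455, so the free cradle is the right one near 480. I'll measure next and enlarge a crop.

```bash
cat > h.py <<'E'
from station import sense, eyes, workorder, manip
import cv2, numpy as np
from scipy.spatial.transform import Rotation as R
def ray(c,u,v):
    M=cv2.Rodrigues(np.array(c['rvec']))[0]
    return -M.T@np.array(c['tvec']), M.T@np.array([(u-c['cx'])/c['fx'],(v-c['cy'])/c['fy'],1])
def onz(c,u,v,z):
    o,d=ray(c,u,v); return o+d*(z-o[2])/d[2]
def proj(c,P):
    return cv2.projectPoints(np.atleast_2d(np.array(P,float)),np.array(c['rvec']),np.array(c['tvec']),np.array([[c['fx'],0,c['cx']],[0,c['fy'],c['cy']],[0,0,1.]]),None)[0].reshape(-1,2)
def st():
    s=sense(); return np.array(s['tcp_pos']), R.from_quat(s['tool_rot']), s
def togo(P,Rt):
    p,r,_=st(); return r.inv().apply(np.array(P)-p)*100, (r.inv()*Rt).as_rotvec(degrees=True)
E
python3 - <<'E'
from h import *
c=eyes.camera_params('top')
for n,u,v,z in [('tip',277,219,.059),('btn',343,209,.059),('box',312,202,.046),('rackFL',408,240,.0),('rackFR',490,240,0),('rackBL',410,187,.15),('rackBR',492,184,.15),('b',432,210,.1),('c',455,210,.1)]:
    print(n,onz(c,u,v,z).round(3))
im=cv2.imread('pics/top0.png')
cv2.imwrite('pics/crop0.png',cv2.resize(im[160:260,265:505],None,fx=3.33,fy=3.33,interpolation=cv2.INTER_CUBIC))
E
```

```text
tip [0.48  0.344 0.059]
btn [0.51  0.129 0.059]
box [0.536 0.23  0.046]
rackFL [ 0.408 -0.091  0.   ]
rackFR [ 0.404 -0.368  0.   ]
rackBL [ 0.565 -0.073  0.15 ]
rackBR [ 0.57  -0.324  0.15 ]
b [ 0.498 -0.15   0.1  ]
c [ 0.497 -0.223  0.1  ]
```

View pics/crop0.png

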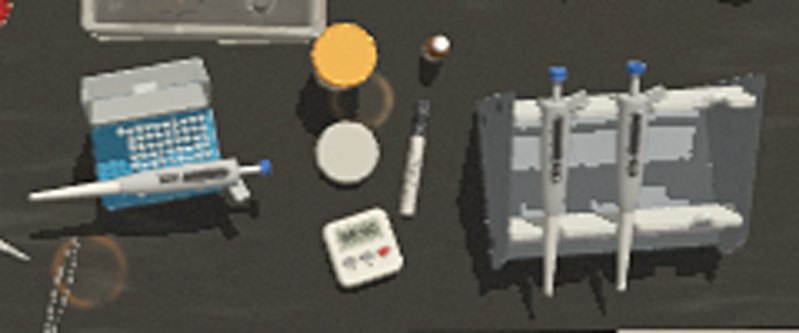

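The crop shows the pipette's tip to the left (+y), its button to the right and its hook to the front. In the rack the hooks point right and the right-hand cradle is free. Next I'll get the wrist camera geometry and the moves needed.

```bash
python3 - <<'E'
from h import *
p,r,s=st()
c=eyes.camera_params('wrist')
o,d=ray(c,c['cx'],c['cy']);M=cv2.Rodrigues(np.array(c['rvec']))[0]
print(r.inv().apply(o-p),r.inv().apply(d),(r.inv().as_matrix()@M.T).round(2),c['fx'])
print(r.as_matrix().round(3))
def tz(a): return R.from_euler('z',a,degrees=True)*R.from_euler('x',180,degrees=True)
print(togo([.42,-.25,.32],tz(25.7)))
print(r.inv().apply(np.array([.50,.21,.30])-np.array([.42,-.25,.32]))*100)
E
```

```text
[ 0.07495966  0.00194513 -0.0698656 ] [-2.91777147e-01 -2.81966421e-05  9.56486328e-01] [[ 0.   -0.96 -0.29]
 [ 1.    0.   -0.  ]
 [ 0.   -0.29  0.96]] 285.96372991136394
[[ 0.901  0.433 -0.001]
 [ 0.433 -0.901  0.002]
 [ 0.    -0.002 -1.   ]]
(array([ 27.02294838, -21.73215215,  -1.64490338]), array([-0.11121059, -0.01913821, -0.04505755]))
[ 27.12637755 -37.99765224   2.08280225]
```

```bash
python3 -m inch '[{"dx":4.5,"dy":-3.6,"dz":-0.6},{"dx":4.5,"dy":-3.6,"dz":-0.6},{"dx":4.5,"dy":-3.6,"dz":-0.6},{"dx":4.5,"dy":-3.6,"dz":-0.6},{"dx":4.5,"dy":-3.6,"dz":-0.6},{"dx":4.5,"dy":-3.6,"dz":-0.6},{},{}]'; python3 - <<'E'
from h import *
import json
c=eyes.camera_params('wrist');im=eyes.snapshot('wrist');cv2.imwrite('pics/w1.png',im[:,:,::-1])
json.dump({k:np.array(v).tolist() for k,v in c.items()},open('w1.json','w'))
E
```

```text
invalid input at $[0]: expected keys dx, dy, dz, wx, wy, wz
```

View pics/w1.png

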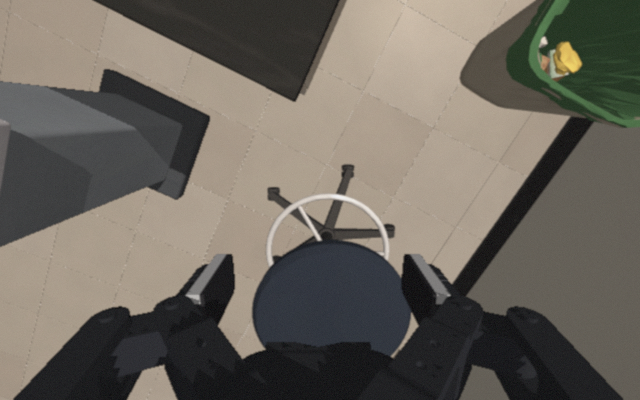

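The move was refused because every row needs all six keys, so that picture only shows the floor by the cart. Retrying with all the keys.

```bash
python3 -m inch '[{"dx":4.5,"dy":-3.6,"dz":-0.6,"wx":0,"wy":0,"wz":0},{"dx":4.5,"dy":-3.6,"dz":-0.6,"wx":0,"wy":0,"wz":0},{"dx":4.5,"dy":-3.6,"dz":-0.6,"wx":0,"wy":0,"wz":0},{"dx":4.5,"dy":-3.6,"dz":-0.6,"wx":0,"wy":0,"wz":0},{"dx":4.5,"dy":-3.6,"dz":-0.6,"wx":0,"wy":0,"wz":0},{"dx":4.5,"dy":-3.6,"dz":-0.6,"wx":0,"wy":0,"wz":0},{"dx":0,"dy":0,"dz":0,"wx":0,"wy":0,"wz":0},{"dx":0,"dy":0,"dz":0,"wx":0,"wy":0,"wz":0}]'&& python3 - <<'E'
from h import *
import json
c=eyes.camera_params('wrist');im=eyes.snapshot('wrist');cv2.imwrite('pics/w2.png',im[:,:,::-1])
json.dump({k:np.array(v).tolist() for k,v in c.items()},open('w2.json','w'))
E
```

```text
t: 1.15
tcp_pos: [0.4205, -0.2519, 0.3399]
tool_rot: [0.975, 0.222, -0.0, 0.0]
force: [0.2, -0.3, 0.1]
finger_gap: 1.0
gripper_force: 0.0
```

View pics/w2.png

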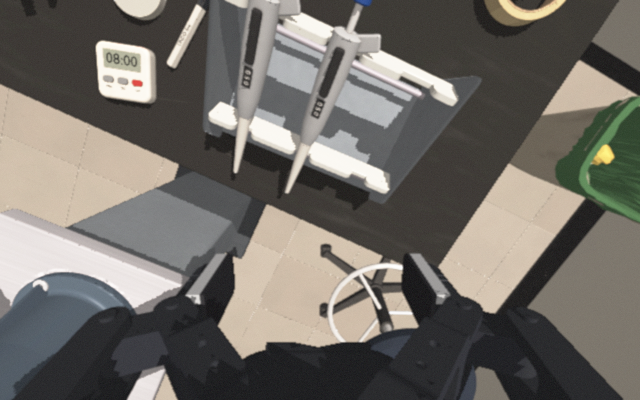

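The wrist view shows rack pipettes with tips near (234,174) and (287,192), and the free cradle to the right. Its lower notch is near (345,168) and its upper one near (405,75). I'll enlarge it for landmarks.

```bash
python3 - <<'E'
import cv2
im=cv2.imread('pics/w2.png')
cv2.imwrite('pics/w2c.png',cv2.resize(im[0:210,200:480],None,fx=2.85,fy=2.85,interpolation=cv2.INTER_CUBIC))
E
```

```text
(no output)
```

View pics/w2c.png

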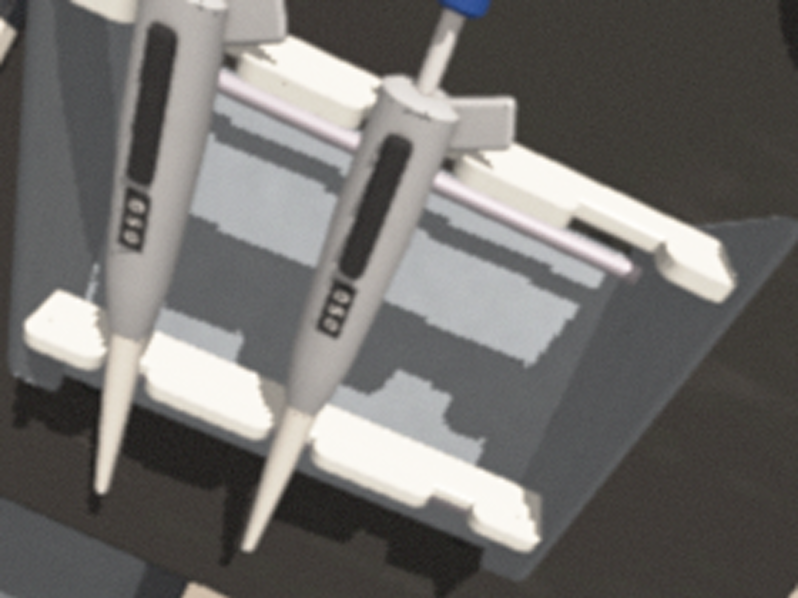

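```bash
cat > rack.py <<'E'
from h import *
import json
from scipy.optimize import least_squares
c=json.load(open('w2.json')); ct=eyes.camera_params('top')
# (u uphill, v across, w normal) mm in middle cradle frame ; crop px
L=[(-137,72,0,101,492),(-137,0,0,249,550),(-49,72,0,128,338),(-49,0,0,302,408),(65,-35,5,514,122),(-73,-72,4,451,508),(49,-72,4,617,237)]
A=np.array([l[:3] for l in L])/1000; px=np.array([l[3:] for l in L])/2.85+[200,0]
T=np.array([[429.9,248.6],[451.5,247.1]])
def fr(x,s=30): return R.from_euler('z',x[3])*R.from_euler('y',-s,degrees=True)
def f(x):
    W=fr(x).apply(A)+x[:3]
    return np.r_[(proj(c,W)-px).ravel(), .7*(proj(ct,W[:2])-T).ravel()]
s=least_squares(f,[.5,-.22,.1,0])
seat=fr(s.x).apply([0,-.072,0])+s.x[:3]
if __name__=='__main__':
    print(s.x[:3].round(4),np.degrees(s.x[3]).round(2),'seat',seat.round(4));print(f(s.x).reshape(-1,2).round(1))
E
python3 rack.py
```

```text
[ 0.5031 -0.2161  0.115 ] 6.15 seat [ 0.5108 -0.2876  0.115 ]
[[ 0.1  2.3]
 [ 1.3  0.1]
 [-2.4 -1.8]
 [ 0.2 -3.2]
 [ 2.6  3.5]
 [ 0.2  1. ]
 [-2.5 -2.1]
 [ 1.1 -0. ]
 [ 1.3 -0.9]]
```

```bash
cat >> rack.py <<'E'
    def g(x):
        B=A.copy(); B[[0,2],0]+=x[4]; B[[1,3,4],0]+=x[5]; W=R.from_euler('z',x[3]).apply(R.from_euler('y',-x[6]).apply(B))+x[:3]
        return np.r_[(proj(c,W)-px).ravel(), .7*(proj(ct,W[:2])-T).ravel(),(x[4:6])/.004,(x[6]-.5236)/.02]
    s2=least_squares(g,[.5,-.22,.1,0,0,0,.52]);x=s2.x
    print(x.round(4),(R.from_euler('z',x[3]).apply([0,-.072,0])+x[:3]).round(4));print(s2.fun[:-1].reshape(-1,2).round(1))
E
python3 rack.py
```

```text
[ 0.5031 -0.2161  0.115 ] 6.15 seat [ 0.5108 -0.2876  0.115 ]
[[ 0.1  2.3]
 [ 1.3  0.1]
 [-2.4 -1.8]
 [ 0.2 -3.2]
 [ 2.6  3.5]
 [ 0.2  1. ]
 [-2.5 -2.1]
 [ 1.1 -0. ]
 [ 1.3 -0.9]]
[ 5.027e-01 -2.160e-01  1.161e-01  1.102e-01  4.000e-04  3.000e-04
  5.321e-01] [ 0.5106 -0.2875  0.1161]
[[ 0.2  2.2]
 [ 1.5 -0.1]
 [-2.7 -1.7]
 [ 0.2 -3.2]
 [ 2.5  3.3]
 [ 0.3  1. ]
 [-2.5 -1.9]
 [ 1.2 -0.1]
 [ 1.4 -1. ]
 [ 0.1  0.1]]
```

```bash
python3 -m inch '[{"dx":3.4,"dy":-4.75,"dz":0.4,"wx":0,"wy":0,"wz":0},{"dx":3.4,"dy":-4.75,"dz":0.4,"wx":0,"wy":0,"wz":0},{"dx":3.4,"dy":-4.75,"dz":0.4,"wx":0,"wy":0,"wz":0},{"dx":3.4,"dy":-4.75,"dz":0.4,"wx":0,"wy":0,"wz":0},{"dx":3.4,"dy":-4.75,"dz":0.4,"wx":0,"wy":0,"wz":0},{"dx":3.4,"dy":-4.75,"dz":0.4,"wx":0,"wy":0,"wz":0},{"dx":3.4,"dy":-4.75,"dz":0.4,"wx":0,"wy":0,"wz":0},{"dx":3.4,"dy":-4.75,"dz":0.4,"wx":0,"wy":0,"wz":0}]' && python3 -m inch '[{"dx":0,"dy":0,"dz":0,"wx":0,"wy":0,"wz":-10.3},{"dx":0,"dy":0,"dz":0,"wx":0,"wy":0,"wz":-10.3},{"dx":0,"dy":0,"dz":0,"wx":0,"wy":0,"wz":-10.3},{"dx":0,"dy":0,"dz":0,"wx":0,"wy":0,"wz":-10.3},{"dx":0,"dy":0,"dz":0,"wx":0,"wy":0,"wz":-10.3},{"dx":0,"dy":0,"dz":0,"wx":0,"wy":0,"wz":-10.3},{"dx":0,"dy":0,"dz":0,"wx":0,"wy":0,"wz":-10.3},{"dx":0,"dy":0,"dz":0,"wx":0,"wy":0,"wz":0},{"dx":0,"dy":0,"dz":0,"wx":0,"wy":0,"wz":0}]' && python3 - <<'E'
from h import *
import json
c=eyes.camera_params('wrist');im=eyes.snapshot('wrist');cv2.imwrite('pics/w3.png',cv2.resize(im[:,:,::-1],(800,500),interpolation=cv2.INTER_CUBIC))
json.dump({k:np.array(v).tolist() for k,v in c.items()},open('w3.json','w'))
E
```

```text
t: 2.2
tcp_pos: [0.5025, 0.2087, 0.3075]
tool_rot: [0.975, 0.221, 0.0, 0.0]
force: [1.8, -0.1, -0.5]
finger_gap: 0.995
gripper_force: 0.0
t: 3.32
tcp_pos: [0.5017, 0.2076, 0.3076]
tool_rot: [0.659, 0.752, -0.0, -0.0]
force: [0.7, -0.9, -0.1]
finger_gap: 0.995
gripper_force: 0.0
```

View pics/w3.png

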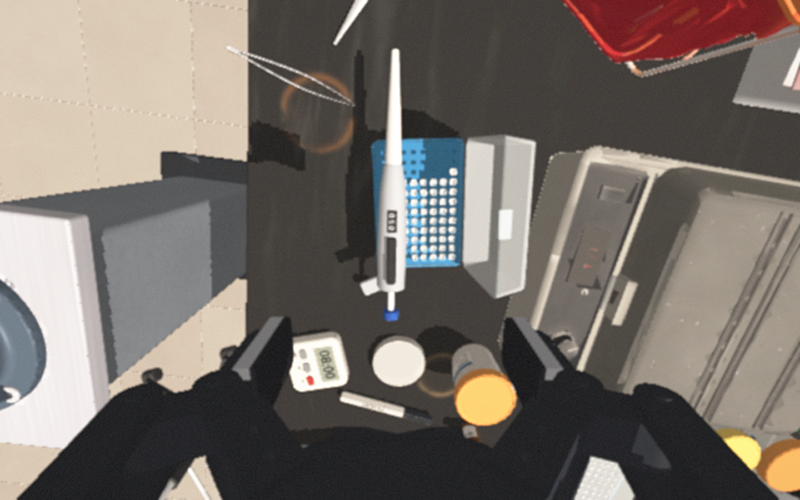

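The pipette runs from its tip at (396,50) in the 1.25x picture, past the handle start at (394,165), to the button end at (392,320). The hook is at (371,286), the box spans (374,140) to (465,268), and the lid stands to its right.

```bash
python3 - <<'E'
from h import *
import json
c=json.load(open('w3.json'))
P={n:onz(c,u/1.25,v/1.25,z) for n,u,v,z in [('tip',396,49,.059),('jun',394,165,.059),('btn',392,320,.059),('hook',371,286,.062),('bx1',374,140,.041),('bx2',465,140,.041),('bx3',378,268,.041),('bx4',463,267,.041),('lidTopA',533,140,.125),('lidTopB',522,297,.125)]}
for k,v in P.items(): print(k,v.round(4))
d=P['btn']-P['tip'];L=np.linalg.norm(d);print(L,np.linalg.norm(P['jun']-P['tip']),np.degrees(np.arctan2(d[1],d[0])));d/=L
m=P['tip']+.137*d;m2=P['btn']-.097*d;print(m,m2)
E
```

```text
tip [0.4827 0.3521 0.059 ]
jun [0.4926 0.2633 0.059 ]
btn [0.5099 0.1156 0.059 ]
hook [0.4854 0.15   0.062 ]
bx1 [0.472  0.2816 0.041 ]
bx2 [0.5529 0.2923 0.041 ]
bx3 [0.4897 0.1614 0.041 ]
bx4 [0.5734 0.1736 0.041 ]
lidTopA [0.5834 0.2953 0.125 ]
lidTopB [0.6027 0.1821 0.125 ]
0.23803617164287058 0.08936030417565362 -83.43879096417592
[0.49832003 0.21595931 0.059     ] [0.49878122 0.21194957 0.059     ]
```

```bash
python3 -c "
from h import *
print(manip.tips_ahead, [a for a in dir(manip) if a[0]!='_']); print(togo([.4985,.214,.125],R.from_euler('z',96.6,degrees=True)*R.from_euler('x',180,degrees=True)))"
python3 -m inch '[{"dx":0,"dy":0,"dz":0,"wx":0,"wy":0,"wz":0.9},{"dx":0,"dy":0,"dz":0,"wx":0,"wy":0,"wz":0},{"dx":0,"dy":0,"dz":0,"wx":0,"wy":0,"wz":0}]' 0.6 60; python3 -c "
from h import *
print(manip.tips_ahead)"
```

```text
0.0726 ['PlanningError', 'tips_ahead']
(array([ 0.6465311 , -0.21607001, 18.27033692]), array([-0.0154844 ,  0.00255079,  0.96688118]))
t: 3.75
tcp_pos: [0.5011, 0.2086, 0.3079]
tool_rot: [0.664, 0.748, 0.0, 0.0]
force: [-0.4, -0.2, 0.2]
finger_gap: 0.598
gripper_force: 0.0
0.0726
```

```bash
python3 -m inch '[{"dx":0.3,"dy":-0.1,"dz":3.5,"wx":0,"wy":0,"wz":0},{"dx":0.2,"dy":-0.1,"dz":3.5,"wx":0,"wy":0,"wz":0},{"dx":0,"dy":0,"dz":3.5,"wx":0,"wy":0,"wz":0},{"dx":0,"dy":0,"dz":3.5,"wx":0,"wy":0,"wz":0},{"dx":0,"dy":0,"dz":2,"wx":0,"wy":0,"wz":0},{"dx":0,"dy":0,"dz":1,"wx":0,"wy":0,"wz":0},{"dx":0,"dy":0,"dz":0.7,"wx":0,"wy":0,"wz":0},{"dx":0,"dy":0,"dz":0,"wx":0,"wy":0,"wz":0},{"dx":0,"dy":0,"dz":0,"wx":0,"wy":0,"wz":0}]';  python3 - <<'E'
from h import *
import json
c=eyes.camera_params('wrist');im=eyes.snapshot('wrist');cv2.imwrite('pics/w4.png',im[:,:,::-1])
json.dump({k:np.array(v).tolist() for k,v in c.items()},open('w4.json','w'))
E
```

```text
t: 4.88
tcp_pos: [0.499, 0.2134, 0.1317]
tool_rot: [0.664, 0.748, 0.001, 0.0]
force: [-0.1, 0.5, 0.6]
finger_gap: 0.599
gripper_force: 0.0
```

View pics/w4.png

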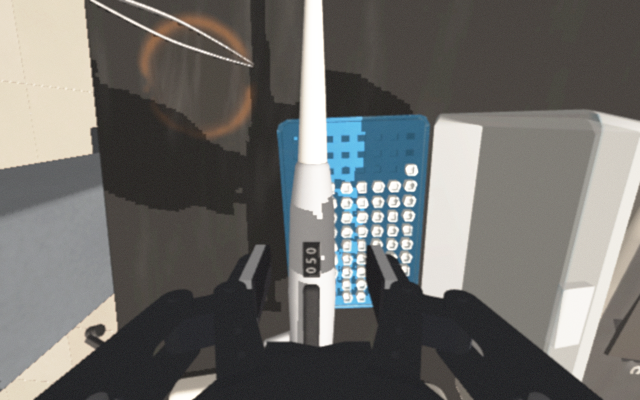

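The open fingers straddle the handle, clear of the lid, with the pipette about centred between them. Lowering and gripping.

```bash
python3 -m inch '[{"dx":0,"dy":0,"dz":0.5,"wx":0,"wy":0,"wz":0},{"dx":0,"dy":0,"dz":0.4,"wx":0,"wy":0,"wz":0},{"dx":0,"dy":0,"dz":0,"wx":0,"wy":0,"wz":0},{"dx":0,"dy":0,"dz":0,"wx":0,"wy":0,"wz":0}]' && python3 -m inch '[{"dx":0,"dy":0,"dz":0,"wx":0,"wy":0,"wz":0},{"dx":0,"dy":0,"dz":0,"wx":0,"wy":0,"wz":0},{"dx":0,"dy":0,"dz":0,"wx":0,"wy":0,"wz":0},{"dx":0,"dy":0,"dz":0,"wx":0,"wy":0,"wz":0}]' 0.1 60
```

```text
t: 5.42
tcp_pos: [0.4986, 0.2133, 0.1218]
tool_rot: [0.664, 0.748, -0.0, -0.0]
force: [-1.3, -0.2, -0.0]
finger_gap: 0.6
gripper_force: 0.0
t: 5.92
tcp_pos: [0.4985, 0.2133, 0.1223]
tool_rot: [0.664, 0.748, 0.0, 0.0]
force: [-0.6, -0.2, 5.3]
finger_gap: 0.268
gripper_force: 59.0
```

```bash
python3 -m inch '[{"dx":0,"dy":0,"dz":-1,"wx":0,"wy":0,"wz":0},{"dx":0,"dy":0,"dz":-3,"wx":0,"wy":0,"wz":0},{"dx":0,"dy":0,"dz":-5,"wx":0,"wy":0,"wz":0},{"dx":0,"dy":0,"dz":-5,"wx":0,"wy":0,"wz":0},{"dx":0,"dy":0,"dz":-4,"wx":0,"wy":0,"wz":0},{"dx":0,"dy":0,"dz":0,"wx":0,"wy":0,"wz":0},{"dx":0,"dy":0,"dz":0,"wx":0,"wy":0,"wz":0}]'; python3 - <<'E'
from h import *
import json
c=json.load(open('w4.json'));print(onz(c,314,163,.059), onz(c,313,30,.059))
c=eyes.camera_params('wrist');im=eyes.snapshot('wrist');cv2.imwrite('pics/w5.png',im[:,:,::-1])
json.dump({k:np.array(v).tolist() for k,v in c.items()},open('w5.json','w'))
cv2.imwrite('pics/w5c.png',cv2.resize(im[:,160:480,::-1],None,fx=1.5,fy=1.5))
E
```

```text
t: 6.8
tcp_pos: [0.4978, 0.2131, 0.3013]
tool_rot: [0.664, 0.748, -0.001, -0.0]
force: [-0.5, -0.9, -1.0]
finger_gap: 0.266
gripper_force: 59.1
[0.4922994  0.26342101 0.059     ] [0.48503005 0.32159415 0.059     ]
```

View pics/w5c.png

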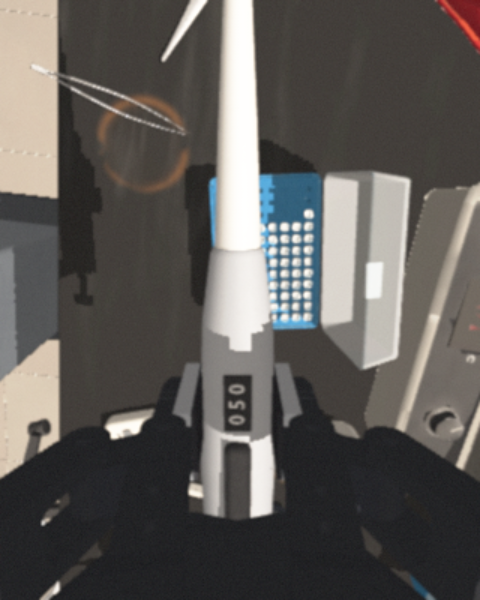

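The pipette is held firmly and along the tool's x, with the handle start at about (319,166) in the full image. Before approaching I'll refit the rack from the bars alone.

```bash
cat > rack2.py <<'E'
from rack import *
L=[(-73,36,4,208,398),(-73,-36,4,372,468),(-73,-72,4,451,508),(49,-36,4,514,200),(49,-72,4,616,240)]
B=np.array([l[:3] for l in L])/1000; pb=np.array([l[3:] for l in L])/2.85+[200,0]
def k(x,wt=.4):
    return np.r_[(proj(c,fr(x).apply(B)+x[:3])-pb).ravel(), wt*f(x)]
for wt in (.02,.4):
    s=least_squares(k,[.5,-.22,.1,0],args=(wt,));x=s.x
    print(x[:3].round(4),np.degrees(x[3]),(fr(x).apply([0,-.072,0])+x[:3]).round(4));print(s.fun[:10].reshape(-1,2).round(1))
def target(seat,yaw,m,up,off):
    F=R.from_euler('z',yaw)*R.from_euler('y',-30,degrees=True); E=F.as_matrix()
    Rt=R.from_matrix(np.c_[-E[:,0],E[:,1],-E[:,2]])
    return seat+E[:,0]*up+E[:,2]*off-Rt.apply(m),Rt
if __name__=='__main__':
    c5=json.load(open('w5.json')); p,r,_=st()
    q=onz(c5,318.7,166,p[2]-.063); print('junction in tool',r.inv().apply(q-p))
E
python3 rack2.py
```

```text
[ 0.5083 -0.2201  0.1015] 2.4948052768064954 [ 0.5114 -0.292   0.1015]
[[ 0.8  1.2]
 [-0.5  0.9]
 [-1.1 -1.5]
 [ 0.5 -1.8]
 [ 0.   1.3]]
[ 0.5067 -0.2191  0.1056] 3.621893380979879 [ 0.5112 -0.2909  0.1056]
[[-0.2  3.4]
 [-0.4  2.2]
 [-0.5 -0.6]
 [-0.9 -2.4]
 [-0.4  0.1]]
junction in tool [0.05045953 0.0018751  0.06298518]
```

```bash
python3 - <<'E' | tail -5
from rack2 import *
p,r,_=st(); m=[.0015,0,.063]
P,Rt=target(np.array([.511,-.2885,.109]),np.radians(4.5),m,.005,.09)
print('turn',(r.inv()*Rt).as_rotvec(degrees=True)); print('shift in final frame',Rt.inv().apply(P-p)*100, P, Rt.inv().apply([0,0,.04])*100)
E
```

```text
[-0.5 -0.6]
 [-0.9 -2.4]
 [-0.4  0.1]]
turn [-23.04701612 -23.9869033  -85.43468337]
shift in final frame [ 1.11798917e+01 -5.01106436e+01 -4.41859120e-03] [ 0.44034764 -0.29406046  0.24475189] [-2.00000000e+00 -1.38777878e-17 -3.46410162e+00]
```

```bash
python3 -m inch '[{"dx":0,"dy":0,"dz":0,"wx":-2.56,"wy":-2.67,"wz":-9.5},{"dx":0,"dy":0,"dz":0,"wx":-2.56,"wy":-2.67,"wz":-9.5},{"dx":0,"dy":0,"dz":0,"wx":-2.56,"wy":-2.67,"wz":-9.5},{"dx":0,"dy":0,"dz":0,"wx":-2.56,"wy":-2.67,"wz":-9.5},{"dx":0,"dy":0,"dz":0,"wx":-2.56,"wy":-2.67,"wz":-9.5},{"dx":0,"dy":0,"dz":0,"wx":-2.56,"wy":-2.67,"wz":-9.5},{"dx":0,"dy":0,"dz":0,"wx":-2.56,"wy":-2.67,"wz":-9.5},{"dx":0,"dy":0,"dz":0,"wx":-2.56,"wy":-2.67,"wz":-9.5},{"dx":0,"dy":0,"dz":0,"wx":-2.56,"wy":-2.67,"wz":-9.5},{"dx":0,"dy":0,"dz":0,"wx":0,"wy":0,"wz":0}]' && python3 -m inch '[{"dx":0,"dy":-5.0,"dz":0,"wx":0,"wy":0,"wz":0},{"dx":0,"dy":-5.0,"dz":0,"wx":0,"wy":0,"wz":0},{"dx":0,"dy":-5.0,"dz":0,"wx":0,"wy":0,"wz":0},{"dx":0,"dy":-5.0,"dz":0,"wx":0,"wy":0,"wz":0},{"dx":0,"dy":-5.0,"dz":0,"wx":0,"wy":0,"wz":0},{"dx":0,"dy":-5.0,"dz":0,"wx":0,"wy":0,"wz":0},{"dx":0,"dy":-5.0,"dz":0,"wx":0,"wy":0,"wz":0},{"dx":0,"dy":-5.0,"dz":0,"wx":0,"wy":0,"wz":0},{"dx":0,"dy":-5.0,"dz":0,"wx":0,"wy":0,"wz":0},{"dx":0,"dy":-5.0,"dz":0,"wx":0,"wy":0,"wz":0}]' && python3 -m inch '[{"dx":2.8,"dy":0,"dz":0,"wx":0,"wy":0,"wz":0},{"dx":2.8,"dy":0,"dz":0,"wx":0,"wy":0,"wz":0},{"dx":2.8,"dy":0,"dz":0,"wx":0,"wy":0,"wz":0},{"dx":2.8,"dy":0,"dz":0,"wx":0,"wy":0,"wz":0},{"dx":0,"dy":0,"dz":0,"wx":0,"wy":0,"wz":0},{"dx":0,"dy":0,"dz":0,"wx":0,"wy":0,"wz":0}]' && python3 - <<'E'
from h import *
import json
p,r,_=st();json.dump([p.tolist(),r.as_quat().tolist()],open('w6p.json','w'))
c=eyes.camera_params('wrist');im=eyes.snapshot('wrist');cv2.imwrite('pics/w6.png',cv2.resize(im[:,:,::-1],(800,500),interpolation=cv2.INTER_CUBIC))
json.dump({k:np.array(v).tolist() for k,v in c.items()},open('w6.json','w'))
E
```

```text
t: 8.1
tcp_pos: [0.497, 0.2126, 0.2996]
tool_rot: [-0.037, 0.966, 0.01, 0.257]
force: [-0.2, 0.2, -0.5]
finger_gap: 0.265
gripper_force: 59.1
t: 9.35
tcp_pos: [0.5415, -0.2825, 0.3041]
tool_rot: [-0.034, 0.966, 0.011, 0.255]
force: [0.9, -0.1, -0.8]
finger_gap: 0.27
gripper_force: 59.1
t: 10.1
tcp_pos: [0.48, -0.2729, 0.2846]
tool_rot: [-0.016, 0.975, 0.002, 0.22]
force: [0.1, -1.1, -1.7]
finger_gap: 0.266
gripper_force: 59.2
```

View pics/w6.png

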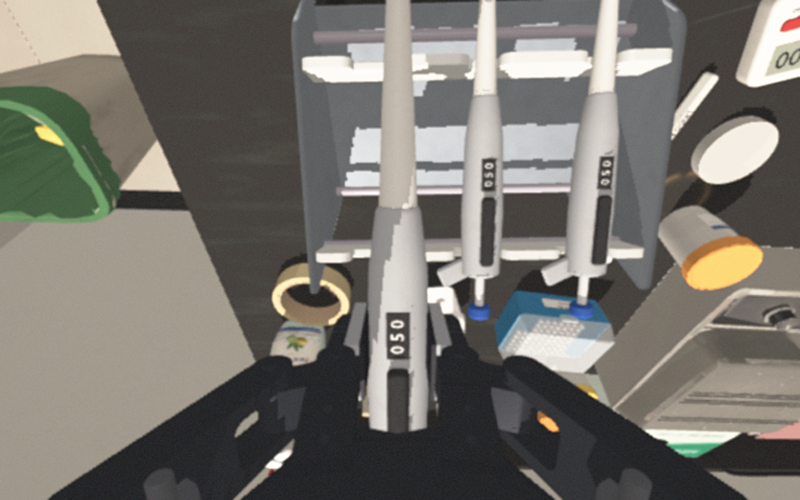

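The rack is seen along its normal. Junctions are at c (485,95) and b (602,93), and button ends at (479,312) and (582,311). The lower bar spans (304,68) to (671,60) and the upper bar (317,251) to (642,252). The arm stopped short of its goal, so I'll check the joints and refit with both views.

```bash
cat > rack3.py <<'E'
from h import *
import json
from scipy.optimize import least_squares
c2=json.load(open('w2.json'));c6=json.load(open('w6.json'));ct=eyes.camera_params('top')
for q in(c2,c6): q['tvec'][0]+=.0019
L2=np.array([(-137,72,0,101,492),(-137,0,0,249,550),(-49,72,0,128,338),(-49,0,0,302,408),(-73,36,4,208,398),(-73,-36,4,372,468),(-73,-72,4,451,508),(49,-36,4,514,200),(49,-72,4,616,240)],float)
L6=np.array([(-49,0,0,485,95),(-49,72,0,602,93),(97,0,0,479,315),(97,72,0,581,315),(-70,36,4,545,64),(-70,0,4,487,64),(52,0,4,480,251)],float)
p2=L2[:,3:]/2.85+[200,0];p6=L6[:,3:]/1.25
T=np.array([[429.9,248.6],[451.5,247.1]])
def W(x,L): return (R.from_euler('z',x[3])*R.from_euler('y',-x[4])).apply(L[:,:3]/1000)+x[:3]
def f(x): return np.r_[(proj(c2,W(x,L2))-p2).ravel(),(proj(c6,W(x,L6))-p6).ravel(),.5*(proj(ct,W(x,L2[:2]))-T).ravel(),(x[4]-.5236)/.01]
s=least_squares(f,[.5,-.22,.1,0,.52],loss='soft_l1');x=s.x
seat=W(x,np.array([[0,-72,0.]]))[0];yaw=x[3]
if __name__=='__main__':
    print(x[:3].round(4),np.degrees(x[3:]),'seat',seat.round(4));print(f(x)[:-1].reshape(-1,2).round(1).tolist())
    print(sense()['q'])
E
python3 rack3.py
```

```text
[ 0.504  -0.2188  0.1071] [ 3.82938745 29.28354188] seat [ 0.5088 -0.2906  0.1071]
[[1.9, -1.1], [1.7, -1.6], [2.8, -4.3], [3.2, -3.7], [0.1, 6.2], [0.1, 4.7], [0.2, 1.8], [-0.1, -0.4], [0.4, 2.0], [0.4, 2.3], [-0.5, 0.7], [0.8, -0.3], [-0.1, -1.9], [2.3, -5.5], [0.7, -3.7], [2.2, 3.5], [0.2, -0.4], [0.3, -0.6]]
[-0.85969447  0.3869419   1.84968416  0.54992041  0.68982087 -2.85390049]
```

Joint 6 sits at its -2.85 limit, so the fully tilted hand cannot be reached with this grasp. I'll fit a small kinematic model to see which tilt is feasible.

```bash
python3 -m inch '[{"dx":-3,"dy":3,"dz":-3,"wx":0,"wy":0,"wz":0},{"dx":-3,"dy":3,"dz":-2,"wx":0,"wy":5,"wz":4},{"dx":0,"dy":0,"dz":0,"wx":0,"wy":0,"wz":4}]' >/dev/null; cat > kin.py <<'E'
from h import *
from scipy.optimize import least_squares
ez=lambda a:R.from_euler('z',a); ey=lambda a:R.from_euler('y',a)
def fk(q,k):
    h,L2,L3,e,dy,d6,a,dy2=k
    r1=ez(q[0]);r2=r1*ey(q[1]);r3=r2*ey(q[2]);r4=r3*ez(q[3]);r5=r4*ey(q[4]);r6=r5*ez(q[5])*ez(np.pi/2)
    return r1.apply([a,dy,h])+r2.apply([0,0,L2])+r3.apply([e,0,L3])+r4.apply([0,dy2,0])+r6.apply([0,0,d6]),r6
D=[([-1.302,.527,1.433,0,1.181,-.178],[.271,-.563,.304],[.975,.222,0,.001]),
([-0.85969447,0.3869419,1.84968416,0.54992041,0.68982087,-2.85390049],[.48,-.2729,.2846],[-.016,.975,.002,.22])]
s=sense();D.append((s['q'],s['tcp_pos'],s['tool_rot']))
def err(k): return np.concatenate([fk(q,k)[0]-p for q,p,_ in D]+[.02*(k-k0)])
k0=np.array([.3,.4,.4,0,.1,.15,0,0])
S=least_squares(err,k0);k=S.x
lo=np.array([-3.08,-.75,.22,-1.43,0,-2.85]);hi=np.array([3.08,2.2,2.44,4.57,2.65,2.85])
def ik(P,Rt,q0,k=k,free=True):
    g=lambda q:np.r_[10*(fk(q,k)[0]-P),(fk(q,k)[1].inv()*Rt).as_rotvec()]
    l,u=(lo-6,hi+6) if free else (lo,hi)
    r=least_squares(g,np.clip(q0,l+.01,u-.01),bounds=(l,u)); return r.x,abs(r.fun).max()
if __name__=='__main__':
    print(k.round(3),abs(err(k)[:9]).max())
    for q,p,o in D: print(np.degrees((fk(q,k)[1].inv()*R.from_quat(o)).magnitude()).round(2))
    from rack3 import seat
    F=R.from_euler('z',4,degrees=True)*ey(-np.pi/6)
    for tilt in (30,20,10,0):
        G=R.from_euler('z',4,degrees=True)*R.from_euler('y',-tilt,degrees=True);E=G.as_matrix()
        Rt=R.from_matrix(np.c_[-E[:,0],E[:,1],-E[:,2]])
        for off in (0,.08):
            q,e=ik(seat+F.apply([.005,0,off])-Rt.apply([0,0,.063]),Rt,D[1][0]);print(tilt,off,q.round(2),e.round(4))
E
python3 kin.py
```

```text
[0.277 0.582 0.392 0.114 0.111 0.221 0.002 0.001] 0.00031386982101577754
0.1
0.06
0.0
30 0 [-0.91  0.63  1.93  1.05  0.5  -3.48] 0.0
30 0.08 [-0.99  0.47  1.96  0.85  0.62 -3.32] 0.0
20 0 [-0.84  0.62  1.84  0.56  0.54 -2.94] 0.0
20 0.08 [-0.91  0.46  1.87  0.48  0.67 -2.9 ] 0.0
10 0 [-0.77  0.63  1.74  0.21  0.67 -2.57] 0.0
10 0.08 [-0.83  0.48  1.77  0.19  0.79 -2.6 ] 0.0
0 0 [-0.71  0.66  1.63  0.    0.85 -2.35] 0.0
0 0.08 [-0.76  0.52  1.67 -0.    0.96 -2.4 ] 0.0
```

```bash
sed -i '/^s=least/i def f(x):\n    a=proj(c2,W(x,L2))-p2; b=proj(c6,W(x,L6))-p6\n    return np.r_[a[:4].ravel(),b[:4].ravel(),b[4:,0],.5*(proj(ct,W(x,L2[:2]))-T).ravel(),(x[4]-.5236)/.01]' rack3.py; sed -i 's/f(x)\[:-1\].reshape(-1,2)/f(x)/' rack3.py
cat > plan.py <<'E'
from kin import *
from rack3 import seat,yaw
m=np.array([.0015,0,.063])
F=R.from_euler('z',yaw)*ey(-np.pi/6)
def pose(tilt,mid):
    E=(R.from_euler('z',yaw)*R.from_euler('y',-tilt,degrees=True)).as_matrix()
    Rt=R.from_matrix(np.c_[-E[:,0],E[:,1],-E[:,2]]); return mid-Rt.apply(m),Rt,E[:,0]
def stages(tilt,up=.005):
    _,Rt,d=pose(tilt,seat)
    contact=seat+F.apply([.052,0,0])-d*(.052-up); final=seat+F.apply([up,0,0])
    return [('hover',contact+F.apply([0,0,.07])),('contact',contact),('final',final)]
if __name__=='__main__':
    p,r,_=st();print(p.round(4))
    for t in (15,17):
        for n,mid in stages(t):
            P,Rt,_=pose(t,mid);q,e=ik(P,Rt,D[1][0]);print(t,n,P.round(4),q.round(2),e.round(4),'shift@final',Rt.inv().apply(P-p).round(4)*100,'turn',(r.inv()*Rt).as_rotvec(degrees=True).round(1))
E
python3 rack3.py; python3 plan.py
```

```text
[ 0.5007 -0.2206  0.1101] [ 3.07430995 30.06706611] seat [ 0.5046 -0.2925  0.1101]
[1.3, 0.1, 1.0, 0.4, 2.6, -2.1, 3.0, -0.6, 0.1, -0.6, 0.4, -1.0, -0.9, 0.7, -0.3, -0.3, 3.0, 0.7, 1.0, 0.3, -0.2, 0.4, -0.2, 0.1]
[-0.69985116  0.28802116  1.73744132  0.32702123  0.86076413 -2.35822612]
[ 0.5116 -0.2143  0.3547]
15 hover [ 0.4545 -0.2952  0.2458] [-0.87  0.46  1.82  0.31  0.73 -2.72] 0.0 shift@final [ 8.75 -7.77  8.93] turn [ 0.1  6.4 -8.4]
15 contact [ 0.4894 -0.2933  0.1851] [-0.82  0.59  1.8   0.35  0.62 -2.71] 0.0 shift@final [ 6.94 -7.77 15.7 ] turn [ 0.1  6.4 -8.4]
15 final [ 0.4941 -0.2931  0.1738] [-0.81  0.61  1.79  0.36  0.6  -2.72] 0.0 shift@final [ 6.78 -7.77 16.91] turn [ 0.1  6.4 -8.4]
17 hover [ 0.4528 -0.2953  0.2436] [-0.89  0.45  1.84  0.37  0.71 -2.78] 0.0 shift@final [ 9.28 -7.77  8.78] turn [-0.1  4.4 -8.4]
17 contact [ 0.4877 -0.2934  0.183 ] [-0.83  0.59  1.82  0.42  0.59 -2.79] 0.0 shift@final [ 7.71 -7.77 15.6 ] turn [-0.1  4.4 -8.4]
17 final [ 0.492  -0.2932  0.1733] [-0.82  0.61  1.81  0.43  0.57 -2.79] 0.0 shift@final [ 7.59 -7.77 16.66] turn [-0.1  4.4 -8.4]
```

```bash
python3 -m inch '[{"dx":0,"dy":0,"dz":0,"wx":0,"wy":4.4,"wz":-8.4},{"dx":0,"dy":-4,"dz":0,"wx":0,"wy":0,"wz":0},{"dx":0,"dy":-3.8,"dz":0,"wx":0,"wy":0,"wz":0},{"dx":3,"dy":0,"dz":2,"wx":0,"wy":0,"wz":0},{"dx":3,"dy":0,"dz":2.5,"wx":0,"wy":0,"wz":0},{"dx":3.2,"dy":0,"dz":2.5,"wx":0,"wy":0,"wz":0},{"dx":0,"dy":0,"dz":1.8,"wx":0,"wy":0,"wz":0},{"dx":0,"dy":0,"dz":0,"wx":0,"wy":0,"wz":0},{"dx":0,"dy":0,"dz":0,"wx":0,"wy":0,"wz":0}]'; cat > next.py <<'E'
import sys
from plan import *
p,r,s=st()
for n,mid in stages(17,.006):
    P,Rt,_=pose(17,mid);print(n,'shift',(r.inv().apply(P-p)*100).round(2),'turn',(r.inv()*Rt).as_rotvec(degrees=True).round(1))
print('q6',s['q'][5],s['force'])
E
python3 next.py
```

```text
t: 11.65
tcp_pos: [0.4506, -0.2965, 0.241]
tool_rot: [-0.025, 0.989, 0.004, 0.145]
force: [1.7, -0.5, -0.7]
finger_gap: 0.265
gripper_force: 59.2
hover shift [-0.39  0.11 -0.19] turn [ 0.  -0.3 -0.2]
contact shift [-2.    0.11  6.62] turn [ 0.  -0.3 -0.2]
final shift [-2.12  0.11  7.66] turn [ 0.  -0.3 -0.2]
q6 -2.7769168835698848 [ 1.71699083 -0.46004956 -0.68779135]
```

```bash
python3 -m inch '[{"dx":-0.5,"dy":0.1,"dz":1.5,"wx":0,"wy":0,"wz":0},{"dx":-0.5,"dy":0,"dz":1.5,"wx":0,"wy":0,"wz":0},{"dx":-0.5,"dy":0,"dz":1.5,"wx":0,"wy":0,"wz":0},{"dx":-0.5,"dy":0,"dz":0.8,"wx":0,"wy":0,"wz":0},{"dx":0,"dy":0,"dz":0,"wx":0,"wy":0,"wz":0},{"dx":0,"dy":0,"dz":0,"wx":0,"wy":0,"wz":0}]' - 40; python3 next.py; python3 - <<'E'
from h import *
import json
json.dump({k:np.array(v).tolist() for k,v in eyes.camera_params('wrist').items()},open('w7.json','w'))
cv2.imwrite('pics/w7.png',eyes.snapshot('wrist')[:,:,::-1])
E
```

```text
t: 12.4
tcp_pos: [0.4841, -0.293, 0.1952]
tool_rot: [-0.025, 0.989, 0.005, 0.144]
force: [-0.6, -0.6, -0.5]
finger_gap: 0.27
gripper_force: 59.2
hover shift [ 1.53 -0.05 -5.54] turn [ 0.1 -0.4 -0.2]
contact shift [-0.09 -0.06  1.27] turn [ 0.1 -0.4 -0.2]
final shift [-0.22 -0.06  2.3 ] turn [ 0.1 -0.4 -0.2]
q6 -2.761120023238774 [-0.56088742 -0.63390409 -0.54106978]
```

```bash
python3 - <<'E'
from rack3 import *
c=json.load(open('w7.json'));c['tvec'][0]+=.0019
im=cv2.imread('pics/w7.png');g=im.min(axis=2)
for u in(-73,-67,49,55):
    L=np.array([(u,v,4) for v in(-116,-81.5 if u<0 else -88,-62.5 if u<0 else -56,-36,-9)],float);print(u,proj(c,W(x,L)).round(0).tolist())
q=proj(c,W(x,np.array([(-70,-81.5,4),(-70,-62.5,4)],float)));y0=int(q[:,1].mean());a,b=int(q[:,0].min())-40,int(q[:,0].max())+40
for y in range(max(y0-12,0),y0+24,4): print(y,a,' '.join(f'{k//10:2d}' for k in g[y,a:b:2]))
q=proj(c,W(x,np.array([(52,-88,4),(52,-56,4)],float)));y0=int(q[:,1].mean());a,b=int(q[:,0].min())-20,int(q[:,0].max())+20
print()
for y in range(y0-12,y0+13,4):
  if y<400: print(y,a,' '.join(f'{k//10:2d}' for k in g[y,a:b:2]))
E
```

```text
-73 [[244.0, 110.0], [305.0, 110.0], [339.0, 110.0], [385.0, 110.0], [433.0, 110.0]]
-67 [[244.0, 121.0], [305.0, 121.0], [339.0, 121.0], [385.0, 121.0], [433.0, 121.0]]
49 [[248.0, 320.0], [295.0, 320.0], [349.0, 320.0], [383.0, 320.0], [429.0, 319.0]]
55 [[248.0, 330.0], [295.0, 330.0], [349.0, 330.0], [383.0, 329.0], [428.0, 329.0]]
103 265  9  9 10 11 10 10 10 10 11 10 10 11 10 10 11 18 21 21 21 21 17 16 17 17 17 17 17 18 17 17 17 17 16 17 15 11 10 11 10 10 11 11 10 11 11 11 11 10 10 11 10 13 20 21 21 21 21
107 265  9  9 10 10 10 10 11 10 11 10 10 10 10 10 11 10 19 21 21 21 17 16 17 17 17 17 17 18 17 17 17 16 16 16 21 15 11 11 11 11 11 11 11 11 11 11 11 10 10 10 11 18 21 21 21 21 21
111 265 10 10 10 11 11 11 11 10 11 11 11 11 11 11 11 10 18 21 21 21 17 16 17 17 17 17 17 17 17 17 17 17 16 16 21 14 10 10 11 11 11 11 11 11 11 11 11 11 11 11 11 11 18 21 21 21 21
115 265 24 24 24 24 24 21 18 18 18 18 18 18 18 18 18 18 17 16 16 16 16 16 16 17 17 17 17 17 18 17 17 16 16 16 20 11 13 15 16 17 17 17 18 18 18 23 24 24 23 23 19 18 18 18 18 18 18
119 265 24 24 24 24 24 19 18 18 18 18 18 18 18
[... 1192 characters left out ...]
21 22 22 22 23 16  7  6  7  7  7  7  6  5 15 21 21 20 19 18 17 16 24 21 19 15  3  4  3  3  3  4  3  3  3
324 275  3  3  4  3  4  7 15 16 16 15 17 20 21 22 22 22 22 16  6  7  7  7  7  7  6  5 15 20 21 20 19 18 17 15 19 23 24 19  6  3  3  4  3  4  3  4  3
328 275  3  3  3  3  3  7 13 11  8  7 16 20 21 22 22 22 22 16  7  6  7  7  7  7  6  5 10 15 21 20 19 18 16 15 18 23 25 25  8  3  4  3  3  4  3  4  3
332 275  3  4  3  3  4  4  6  6  6  6 15 20 21 22 22 23 23 18  7  7  7  7  7  7  6  6  9 19 21 20 19 18 16 17 16 17 19 16  5  3  3  3  4  3  4  4  4
336 275  3  4  4  3  3  4  6  6  6  6 13 19 21 22 22 22 23 18  7  7  7  7  7  6  6  5 10 19 21 20 19 18 16 21 22 20 22 20  6  3  3  3  3  4  3  3  3
```

```bash
python3 -m inch '[{"dx":-0.05,"dy":0,"dz":0.5,"wx":0,"wy":0,"wz":0},{"dx":-0.05,"dy":0,"dz":0.5,"wx":0,"wy":0,"wz":0},{"dx":0,"dy":0,"dz":0,"wx":0,"wy":0,"wz":0},{"dx":0,"dy":0,"dz":0,"wx":0,"wy":0,"wz":0}]' - 40; python3 -m inch '[{"dx":0,"dy":0,"dz":0.3,"wx":0,"wy":0,"wz":0},{"dx":0,"dy":0,"dz":0,"wx":0,"wy":0,"wz":0},{"dx":0,"dy":0,"dz":0,"wx":0,"wy":0,"wz":0}]' - 30; python3 next.py
```

```text
t: 12.95
tcp_pos: [0.4879, -0.2928, 0.1858]
tool_rot: [-0.025, 0.989, 0.005, 0.144]
force: [0.2, 0.1, -0.3]
finger_gap: 0.264
gripper_force: 59.2
t: 13.32
tcp_pos: [0.4888, -0.2928, 0.183]
tool_rot: [-0.025, 0.989, 0.005, 0.144]
force: [0.4, -0.0, -0.8]
finger_gap: 0.269
gripper_force: 59.2
hover shift [ 1.63 -0.05 -6.85] turn [ 0.1 -0.4 -0.2]
contact shift [ 0.01 -0.06 -0.04] turn [ 0.1 -0.4 -0.2]
final shift [-0.12 -0.06  1.  ] turn [ 0.1 -0.4 -0.2]
q6 -2.76909816883408 [ 0.35890491 -0.03198036 -0.82576526]
```

```bash
python3 -m inch '[{"dx":0,"dy":0,"dz":0.3,"wx":0,"wy":0,"wz":0},{"dx":0,"dy":0,"dz":0,"wx":0,"wy":0,"wz":0},{"dx":0,"dy":0,"dz":0,"wx":0,"wy":0,"wz":0}]' 0.1 25;  python3 -m inch '[{"dx":0,"dy":0,"dz":0.3,"wx":0,"wy":0,"wz":0},{"dx":0,"dy":0,"dz":0,"wx":0,"wy":0,"wz":0}]' 0.1 25
```

```text
t: 13.7
tcp_pos: [0.4894, -0.2928, 0.1805]
tool_rot: [-0.025, 0.989, 0.005, 0.144]
force: [-3.3, 1.4, 5.4]
finger_gap: 0.27
gripper_force: 59.9
t: 13.95
tcp_pos: [0.49, -0.2928, 0.1774]
tool_rot: [-0.025, 0.989, 0.005, 0.144]
force: [-4.9, 0.8, 5.7]
finger_gap: 0.26
gripper_force: 59.3
```

```bash
python3 -m inch '[{"dx":0,"dy":0,"dz":0.2,"wx":0,"wy":0,"wz":0},{"dx":0,"dy":0,"dz":0,"wx":0,"wy":0,"wz":0}]';  python3 -m inch '[{"dx":0,"dy":0,"dz":0.2,"wx":0,"wy":0,"wz":0},{"dx":0,"dy":0,"dz":0,"wx":0,"wy":0,"wz":0}]'; python3 next.py; python3 - <<'E'
from h import *
import json
json.dump({k:np.array(v).tolist() for k,v in eyes.camera_params('wrist').items()},open('w8.json','w'))
im=eyes.snapshot('wrist')[:,:,::-1];cv2.imwrite('pics/w8.png',im);g=im.min(axis=2)
# cone/handle junction: print center column brightness and widths
for y in range(0,260,20): print(y,260,' '.join(f'{k//10:2d}' for k in g[y,260:380:3]))
print([int(v) for v in cv2.imread('pics/w7.png').min(axis=2)[120:200:3,312]],[int(v) for v in g[120:200:3,312]])
E
```

```text
t: 14.2
tcp_pos: [0.4904, -0.2927, 0.1754]
tool_rot: [-0.025, 0.989, 0.005, 0.144]
force: [-5.8, -0.3, 4.8]
finger_gap: 0.267
gripper_force: 58.8
t: 14.45
tcp_pos: [0.4908, -0.2926, 0.1734]
tool_rot: [-0.025, 0.989, 0.005, 0.144]
force: [-5.3, -1.0, 4.6]
finger_gap: 0.267
gripper_force: 58.6
hover shift [ 1.55 -0.05 -7.82] turn [ 0.1 -0.4 -0.2]
contact shift [-0.07 -0.06 -1.01] turn [ 0.1 -0.4 -0.2]
final shift [-0.2  -0.07  0.02] turn [ 0.1 -0.4 -0.2]
q6 -2.777897747366358 [-5.25655891 -0.97892312  4.61170236]
0 260  6  6  3  3  3  4  6  4  4  4  4  3  4  4  4  4  4 15 17 17 17 13  6  3  4  4  3  3  4  4  3  3  4  4  4  3  4  4  3  4
20 260  4  4  3  4  3  3  3  3  3  4  3  3  4  3  3  4  6 16 17 17 17 16  4  3  3  3  3  3  4  4  3  4  6  4  4  3  3  4  3  4
40 260  4  3  4  4  3  3  3  4  3  3  3  3  3  4  4  3 10 16 17 18 17 16  8  4  3  3  4  4  4  3  3  4  4  4  4  4  3  3  3  3
60 260 10 10 10 10 10 10 10 10 10 10 10 10 10 10 10 11 15 17 17 18 17 17 15 10 11 11 10 11 11 11 11 11 10 11 10 10 11 10 11 11
80 260  9 11 10 11 11 10 10 11 10 10 10 10 11 10 11 11 16 17 17 17 17 17 16 
[... 646 characters left out ...]
14 22 22 22 22 22 22 21 22 22 22 22 22 22 21
200 260  9 10  9  9  9 11 11 11 11 10 20 23 21 13 13 13 14 14 14 20 20 19 19 18 17 15 15 22 22 22 22 22 22 22 22 22 22 21 21 21
220 260  9  9  9  9  9 10 11 10 20 23 23 23 14 13 14 14 15 21 21 21 21 20 20 19 18 16 14 20 22 22 22 22 22 22 22 22 20 20 21 20
240 260  9  9  9  9 12 13 14 16 16 16 16 16 13 13 14 14 21 21 21 21 21 20 20 19 18 17 15 14 17 17 17 17 17 17 17 17 17 17 17 17
[177, 175, 176, 173, 175, 178, 176, 175, 175, 175, 173, 174, 173, 175, 176, 164, 144, 146, 148, 146, 148, 144, 146, 145, 145, 145, 145] [176, 177, 178, 175, 176, 176, 175, 175, 177, 177, 174, 177, 175, 176, 169, 143, 145, 147, 146, 148, 149, 148, 146, 147, 147, 147, 148]
```

```bash
python3 -m inch '[{"dx":0,"dy":0,"dz":0.2,"wx":0,"wy":0,"wz":0},{"dx":0,"dy":0,"dz":0,"wx":0,"wy":0,"wz":0}]'; python3 -m inch '[{"dx":0,"dy":0,"dz":0.2,"wx":0,"wy":0,"wz":0},{"dx":0,"dy":0,"dz":0,"wx":0,"wy":0,"wz":0}]'; python3 - <<'E'
from h import *
for n in('w7','w8'):
    g=cv2.imread(f'pics/{n}.png').min(axis=2)
    for y in (30,60,90,158):
        r=g[y,270:370].astype(int); i=np.where((r>150)&(r<195))[0]+270; i=i[abs(i-320)<22]; print(n,y,i.min(),i.max())
E
```

```text
t: 14.75
tcp_pos: [0.4912, -0.2925, 0.1717]
tool_rot: [-0.025, 0.989, 0.005, 0.144]
force: [-6.6, 0.2, 6.1]
finger_gap: 0.268
gripper_force: 58.5
t: 15.0
tcp_pos: [0.4913, -0.2925, 0.1714]
tool_rot: [-0.025, 0.989, 0.005, 0.144]
force: [-13.9, 0.2, 19.8]
finger_gap: 0.262
gripper_force: 60.0
w7 30 309 327
w7 60 307 329
w7 90 305 330
w7 158 304 332
w8 30 310 324
w8 60 308 325
w8 90 306 328
w8 158 305 330
```

```bash
python3 -m inch '[{"dx":0,"dy":0,"dz":-0.2,"wx":0,"wy":0,"wz":0},{"dx":0,"dy":0,"dz":0,"wx":0,"wy":0,"wz":0}]'; python3 -m inch '[{"dx":0,"dy":0,"dz":0,"wx":0,"wy":0,"wz":0},{"dx":0,"dy":0,"dz":0,"wx":0,"wy":0,"wz":0},{"dx":0,"dy":0,"dz":0,"wx":0,"wy":0,"wz":0}]' 0.5; python3 -m inch '[{"dx":0,"dy":0,"dz":-1,"wx":0,"wy":0,"wz":0},{"dx":0,"dy":0,"dz":-3,"wx":0,"wy":0,"wz":0},{"dx":0,"dy":0,"dz":-5,"wx":0,"wy":0,"wz":0},{"dx":0,"dy":0,"dz":-5,"wx":0,"wy":0,"wz":0},{"dx":0,"dy":0,"dz":0,"wx":0,"wy":0,"wz":0},{"dx":0,"dy":0,"dz":0,"wx":0,"wy":0,"wz":0}]'; python3 - <<'E'
from rack3 import *
c9=eyes.camera_params('wrist');c9={k:np.array(v).tolist() for k,v in c9.items()};json.dump(c9,open('w9.json','w'));c9['tvec'][0]+=.0019
im=eyes.snapshot('wrist')[:,:,::-1];cv2.imwrite('pics/w9.png',im)
Q=np.array([(u,v,0) for v in(-72,0,72) for u in(-137,-49,0,65,97)],float)
q=proj(c9,W(x,Q)).round(0).astype(int);print(q.tolist())
hsv=cv2.cvtColor(im,cv2.COLOR_BGR2HSV)
n,l,s,ce=cv2.connectedComponentsWithStats(cv2.inRange(hsv,(105,150,80),(125,255,255)))
print([(s[i].tolist(),ce[i].round(1).tolist()) for i in range(1,n) if s[i,4]>25])
E
```

```text
t: 15.25
tcp_pos: [0.4912, -0.2925, 0.1717]
tool_rot: [-0.025, 0.989, 0.005, 0.144]
force: [-6.1, 0.1, 6.9]
finger_gap: 0.272
gripper_force: 58.4
t: 15.62
tcp_pos: [0.4924, -0.2925, 0.1713]
tool_rot: [-0.025, 0.989, 0.005, 0.144]
force: [0.6, 0.5, 1.3]
finger_gap: 0.501
gripper_force: 0.0
t: 16.38
tcp_pos: [0.4519, -0.2947, 0.3057]
tool_rot: [-0.025, 0.989, 0.005, 0.144]
force: [0.2, 0.2, -0.6]
finger_gap: 0.5
gripper_force: 0.0
[[319, 44], [320, 138], [320, 189], [320, 254], [320, 286], [395, 44], [394, 138], [393, 188], [393, 254], [392, 285], [471, 44], [468, 137], [467, 188], [465, 253], [464, 285]]
[([456, 276, 17, 13, 137], [464.4, 282.2]), ([312, 280, 13, 9, 97], [317.8, 284.3])]
```

```bash
python3 - <<'E'
import cv2,numpy as np
im=cv2.imread('pics/w9.png').astype(int)
for cx0 in(320,395,471):
    print(cx0)
    for y in list(range(36,64,3))+[70,100,120]+list(range(130,150,3))+list(range(240,296,4)):
        print(y,' '.join(f'{k//10:2d}' for k in im[y,cx0-24:cx0+24:2].min(axis=1)))
E
```

```text
320
36  6  6  6  6  6  6  6  6  6  7  6  6  6  6  5  3  3  4  6  6  6  6  6  6
39  6  6  6  6  6  6  6  6  6  6  6  6  6  6  5  4  3  4  4  6  6  6  6  6
42  6  6  6  7  6  6  6  6  6  6  6  6  6  6  4  3  3  4  4  6  6  6  6  6
45  7  7  7  7  7  6  6  6  7  7  7  6  6  6  4  3  3  3  3  5  6  6  6  6
48  6  6  6  6  6  6  6  6  6 14 23 20 10  6  4  3  3  4  3  5  7  6  6  6
51  5  6  6  5  6  6  5  6  5 18 23 22 12  6  6  4  4  3  4  4  5  6  6  6
54  3  4  3  4  4  3  3  4  3 19 23 22 12  4  6  3  3  3  3  3  6  6  6  5
57  3  3  4  3  4  3  3  3  4 20 23 22 13  4  5  4  3  4  4  4  5  6  6  4
60  4  4  4  3  3  3  4  4  4 20 23 22 14  4  4  3  4  3  4  3  4  6  6  4
63  4  4  4  3  4  3  4  3  4 20 23 22 15  4  3  4  3  3  4  3  4  5  4  4
70  4  3  4  3  3  4  3  4  7 21 23 22 17  5  3  4  4  4  3  4  4  3  4  4
100 13 13 13 14 13 13 13 13 20 23 23 23 21 17 14 14 13 13 13 13 13 13 13 13
120 24 24 24 24 24 23 21 23 22 23 23 23 22 19 17 17 23 23 24 24 24 24 24 24
130 10 10 10 10 10 11 10 13 22 23 23 23 22 20 14 12 11 10 10 11 10 10 10 10
133 10 10 10 10 11 10 10 14 22 23 23 23 22 
[... 5930 characters left out ...]
6  6  6  6  6  7
260 18 12  7  5  5  5  5 15 23 24 20  7  6  6  6  6  6  6  6  6  6  7  6  6
264  3  4  3  3  3  4  4 16 23 24 19  5  3  4  4  4  4  4  4  5  6  6  6  6
268  4  3  4  4  3  3  3 16 23 24 17  4  4  4  3  3  4  3  3  4  6  6  6  6
272  3  4  3  4  4  3  4 13 17 19 13  4  4  3  4  3  3  3  4  6  6  6  6  6
276  4  4  4  4  4  4  4 12 16 17 12  4  4  3  4  4  4  6  6  6  6  6  6  6
280 14 13 11 11  6  4  5  5  5  5  5  5  5  4  4  5  6  6  6  6  6  6  6  6
284 14 14 15 14 15  8  5  5  6  6  7  6  6  4  5  7  6  6  6  6  6  6  6  6
288  3  4  4  4  5  5  6  6  7  5  5  5  5  5  4  4  6  6  6  6  6  6  6  6
292  3  3  3  3  4  3  6  6  5  5  4  5  5  4  5  4  5  5  7  6  6  6  6  6
```

The three pipettes lie parallel, tips at rows 47, 45 and 44. The placed one is about 4 mm further uphill with its hook behind the bar, so it is seated. Next is the lid, starting with the room behind it.

```bash
python3 - <<'E'
from kin import *
import json
c3=json.load(open('w3.json'));c3['tvec'][0]+=.0019;ct=eyes.camera_params('top')
for z in(0,.06): print(z,[onz(c3,u/1.25,v/1.25,z)[:2].round(3).tolist() for u,v in((555,155),(503,320),(597,150))],[onz(ct,u,v,z)[:2].round(3).tolist() for u,v in((291,170),(310,171))])
yaw=np.radians(8.4);o=np.array([.520,.2268,0]);B=ez(yaw)
Rb=lambda a:ez(yaw)*R.from_matrix(np.array(a).T)
p,r,s=st();print(s['t'],p)
def lid(th,al=.082,out=.026): return o+B.apply([.045-al*np.cos(th)+out*np.sin(th),0,.041+al*np.sin(th)+out*np.cos(th)])
print('edge open',lid(1.69),lid(1.69,.082,0),'shut',lid(0))
# tool down, various yaw about z
for yw in(-81.6,98.4,8.4,188.4):
    Rt=R.from_euler('z',yw,degrees=True)*R.from_euler('x',180,degrees=True)
    for P in(lid(1.69)+B.apply([.02,0,0.06]),lid(0)+[0,0,.072]):
        best=min((ik(P,Rt,q0) for q0 in([.2,.5,1.5,0,1.1,0],[.2,.5,1.5,0,1.1,-3],[.2,.5,1.5,0,1.1,3])),key=lambda a:(a[1]>1e-3,abs(a[0][5])))
        print(yw,P.round(3),best[0].round(2),best[1].round(4))
E
```

```text
0 [[0.652, 0.291], [0.64, 0.102], [0.693, 0.302]] [[0.653, 0.301], [0.649, 0.236]]
0.06 [[0.626, 0.289], [0.616, 0.13], [0.661, 0.298]] [[0.641, 0.297], [0.637, 0.235]]
16.425 [ 0.4518315  -0.29443704  0.30484371]
edge open [0.59970277 0.23856948 0.11932614] [0.57416421 0.23479827 0.1224181 ] shut [0.48339692 0.22139493 0.067     ]
-81.6 [0.619 0.241 0.179] [ 0.2   0.73  1.42 -0.    0.99 -3.09] 0.0
-81.6 [0.483 0.221 0.139] [ 0.22  0.67  1.79 -0.    0.68 -3.07] 0.0
98.4 [0.619 0.241 0.179] [0.2  0.73 1.42 0.   0.99 0.06] 0.0
98.4 [0.483 0.221 0.139] [ 0.22  0.67  1.79 -0.    0.68  0.07] 0.0
8.4 [0.619 0.241 0.179] [ 0.2   0.73  1.42 -0.    0.99  1.63] 0.0
8.4 [0.483 0.221 0.139] [0.22 0.67 1.79 0.   0.68 1.64] 0.0
188.4 [0.619 0.241 0.179] [ 0.2   0.73  1.42  0.    0.99 -1.51] 0.0
188.4 [0.483 0.221 0.139] [ 0.22  0.67  1.79 -0.    0.68 -1.5 ] 0.0
```

```bash
cat > lid.py <<'E'
from h import *
yaw=np.radians(8.4);o=np.array([.520,.2268,0]);B=R.from_euler('z',yaw)
Rt=R.from_euler('z',188.4,degrees=True)*R.from_euler('x',180,degrees=True)
p,r,s=st()
b=B.inv().apply(p-o)*1000; print('tip in box frame mm',(b-[0,0,72.6]).round(1),'turn',(r.inv()*Rt).as_rotvec(degrees=True).round(1),'shift to entry+80mm (final axes)',(Rt.inv().apply(o+B.apply([.095,0,.1746+.08])-p)*100).round(2),s['t'],s['force'].round(1))
E
python3 lid.py
```

```text
tip in box frame mm [-143.6 -505.7  232.2] turn [-0.5 16.5 -5.5] shift to entry+80mm (final axes) [-23.86  50.57   5.02] 16.425 [ 0.6  0.5 -0.4]
```

```bash
python3 -m inch '[{"dx":0,"dy":0,"dz":-1,"wx":-0.25,"wy":8.25,"wz":-2.75},{"dx":0,"dy":0,"dz":0,"wx":-0.25,"wy":8.25,"wz":-2.75},{"dx":-2.4,"dy":5.05,"dz":0,"wx":0,"wy":0,"wz":0},{"dx":-2.4,"dy":5.05,"dz":0,"wx":0,"wy":0,"wz":0},{"dx":-2.4,"dy":5.05,"dz":0,"wx":0,"wy":0,"wz":0},{"dx":-2.4,"dy":5.05,"dz":0,"wx":0,"wy":0,"wz":0},{"dx":-2.4,"dy":5.05,"dz":0,"wx":0,"wy":0,"wz":0}]' 0.0 30; python3 -m inch '[{"dx":-2.4,"dy":5.05,"dz":0,"wx":0,"wy":0,"wz":0},{"dx":-2.4,"dy":5.05,"dz":0,"wx":0,"wy":0,"wz":0},{"dx":-2.4,"dy":5.05,"dz":0,"wx":0,"wy":0,"wz":0},{"dx":-2.4,"dy":5.05,"dz":0,"wx":0,"wy":0,"wz":0},{"dx":-2.4,"dy":5.05,"dz":0,"wx":0,"wy":0,"wz":0},{"dx":0,"dy":0,"dz":0,"wx":0,"wy":0,"wz":0},{"dx":0,"dy":0,"dz":0,"wx":0,"wy":0,"wz":0}]'; python3 lid.py; python3 - <<'E'
from h import *
# lid edge check: top-of-lid in wrist picture
import json
c=eyes.camera_params('wrist');im=eyes.snapshot('wrist')[:,:,::-1];cv2.imwrite('pics/w10.png',im)
json.dump({k:np.array(v).tolist() for k,v in c.items()},open('w10.json','w'))
o=np.array([.520,.2268,0]);B=R.from_euler('z',8.4,degrees=True);c=dict(c);c['tvec']=np.array(c['tvec'])+[.0019,0,0]
print(proj(c,[o+B.apply([x,0,z]) for x,z in((.0806,.119),(.0547,.122),(.0325+.045,.041))]).round(0).tolist())
u=int(proj(c,[o+B.apply([.0806,0.03,.119])])[0,0])
print([f'{v}:'+'/'.join(map(str,im[v,u])) for v in range(120,400,5)])
E
```

```text
t: 17.3
tcp_pos: [0.5311, -0.0257, 0.3129]
tool_rot: [-0.073, 0.997, -0.0, -0.001]
force: [1.1, 0.2, 0.3]
finger_gap: -0.004
gripper_force: 0.0
t: 18.18
tcp_pos: [0.6121, 0.2395, 0.3123]
tool_rot: [-0.074, 0.997, -0.002, -0.001]
force: [0.9, 0.4, 0.2]
finger_gap: 0.0
gripper_force: 0.0
tip in box frame mm [ 93.   -0.9 239.7] turn [-0.2 -0.1  0.1] shift to entry+80mm (final axes) [-0.2   0.09  5.77] 18.175 [0.9 0.4 0.2]
[[323.0, 184.0], [323.0, 157.0], [322.0, 167.0]]
['120:119/94/50', '125:118/93/51', '130:117/92/49', '135:115/93/54', '140:202/209/216', '145:201/210/216', '150:202/211/217', '155:200/208/216', '160:182/189/193', '165:180/185/192', '170:180/186/192', '175:179/185/191', '180:194/202/208', '185:54/59/63', '190:58/62/65', '195:57/60/65', '200:56/60/63', '205:56/57/64', '210:101/109/116', '215:94/102/109', '220:159/175/187', '225:113/121/127', '230:104/111/121', '235:123/132/140', '240:140/154/163', '245:158/175/185', '250:162/178/189', '255:168/183/196', '260:181/199/212', '265:186/205/218', '270:182/199/211', '275:175/190/202', '280:150/166/176', '285:42/42/45', '290:35/33/32', '295:34/32/31', '300:37/33/34', '305:35/34/33', '310:33/31/31', '315:36/33/35', '320:36/32/34', '325:36/32/34', '330:39/38/37', '335:35/32/32', '340:31/29/32', '345:35/33/34', '350:35/34/32', '355:36/32/31', '360:31/27/25', '365:34/35/34', '370:33/31/31', '375:33/28/28', '380:33/29/28', '385:34/32/32', '390:33/29/30', '395:33/30/30']
```

```bash
python3 -m inch '[{"dx":-0.2,"dy":0,"dz":3.5,"wx":0,"wy":0,"wz":0},{"dx":0,"dy":0,"dz":3.5,"wx":0,"wy":0,"wz":0},{"dx":0,"dy":0,"dz":2.5,"wx":0,"wy":0,"wz":0},{"dx":0,"dy":0,"dz":1.5,"wx":0,"wy":0,"wz":0},{"dx":0,"dy":0,"dz":0,"wx":0,"wy":0,"wz":0}]'; python3 -m inch '[{"dx":0,"dy":0,"dz":1.4,"wx":0,"wy":0,"wz":0},{"dx":0,"dy":0,"dz":1.4,"wx":0,"wy":0,"wz":0},{"dx":0,"dy":0,"dz":0,"wx":0,"wy":0,"wz":0},{"dx":0,"dy":0,"dz":0,"wx":0,"wy":0,"wz":0}]'; python3 lid.py
```

```text
t: 18.85
tcp_pos: [0.6147, 0.2384, 0.2035]
tool_rot: [-0.073, 0.997, -0.001, -0.0]
force: [-0.7, -0.4, -0.8]
finger_gap: -0.003
gripper_force: 0.0
t: 19.35
tcp_pos: [0.6154, 0.2396, 0.1766]
tool_rot: [-0.073, 0.997, -0.001, 0.001]
force: [0.0, 0.6, 0.3]
finger_gap: -0.002
gripper_force: 0.0
tip in box frame mm [ 96.2  -1.2 104. ] turn [-0.1  0.1  0. ] shift to entry+80mm (final axes) [ 0.12  0.12 -7.8 ] 19.35 [0.  0.6 0.3]
```

```bash
python3 -m inch '[{"dx":1.3,"dy":0,"dz":-0.28,"wx":0,"wy":0,"wz":0},{"dx":1.3,"dy":0,"dz":-0.28,"wx":0,"wy":0,"wz":0},{"dx":1.05,"dy":0,"dz":-0.05,"wx":0,"wy":0,"wz":0},{"dx":1.05,"dy":0,"dz":-0.05,"wx":0,"wy":0,"wz":0},{"dx":1,"dy":0,"dz":0.25,"wx":0,"wy":0,"wz":0},{"dx":1,"dy":0,"dz":0.25,"wx":0,"wy":0,"wz":0}]'; python3 lid.py; python3 -m inch '[{"dx":0.9,"dy":0,"dz":0.5,"wx":0,"wy":0,"wz":0},{"dx":0.9,"dy":0,"dz":0.6,"wx":0,"wy":0,"wz":0},{"dx":0.6,"dy":0,"dz":0.6,"wx":0,"wy":0,"wz":0},{"dx":0.6,"dy":0,"dz":0.7,"wx":0,"wy":0,"wz":0},{"dx":0.4,"dy":0,"dz":0.7,"wx":0,"wy":0,"wz":0},{"dx":0,"dy":0,"dz":0,"wx":0,"wy":0,"wz":0}]'; python3 lid.py
```

```text
t: 20.1
tcp_pos: [0.5481, 0.2296, 0.1778]
tool_rot: [-0.073, 0.997, -0.001, 0.001]
force: [0.8, -0.0, -0.3]
finger_gap: 0.001
gripper_force: 0.4
tip in box frame mm [ 28.2  -1.3 105.2] turn [-0.1  0.1  0. ] shift to entry+80mm (final axes) [-6.68  0.13 -7.68] 20.1 [ 0.8 -0.  -0.3]
t: 20.85
tcp_pos: [0.5148, 0.2246, 0.146]
tool_rot: [-0.073, 0.997, -0.001, 0.0]
force: [0.7, 0.2, -0.2]
finger_gap: 0.003
gripper_force: 0.0
tip in box frame mm [-5.5 -1.4 73.4] turn [-0.1 -0.   0. ] shift to entry+80mm (final axes) [-10.05   0.14 -10.86] 20.85 [ 0.7  0.2 -0.2]
```

```bash
python3 -m inch '[{"dx":0.3,"dy":0,"dz":0.3,"wx":0,"wy":0,"wz":0},{"dx":0.3,"dy":0,"dz":0.3,"wx":0,"wy":0,"wz":0},{"dx":0,"dy":0,"dz":0,"wx":0,"wy":0,"wz":0}]'; python3 -m inch '[{"dx":0,"dy":0,"dz":0.2,"wx":0,"wy":0,"wz":0},{"dx":0,"dy":0,"dz":0,"wx":0,"wy":0,"wz":0}]'; python3 lid.py
```

```text
t: 21.22
tcp_pos: [0.5091, 0.2237, 0.1407]
tool_rot: [-0.073, 0.997, -0.001, 0.001]
force: [-0.3, -0.5, -0.1]
finger_gap: 0.002
gripper_force: 0.0
t: 21.48
tcp_pos: [0.5096, 0.2239, 0.1398]
tool_rot: [-0.073, 0.997, -0.001, 0.001]
force: [-0.8, -0.4, 5.4]
finger_gap: 0.0
gripper_force: 2.9
tip in box frame mm [-10.8  -1.4  67.2] turn [-0.1  0.1  0. ] shift to entry+80mm (final axes) [-10.58   0.14 -11.48] 21.475 [-0.8 -0.4  5.4]
```

```bash
python3 -m inch '[{"dx":0,"dy":0,"dz":0.2,"wx":0,"wy":0,"wz":0},{"dx":0,"dy":0,"dz":0,"wx":0,"wy":0,"wz":0}]'; python3 -m inch '[{"dx":0,"dy":0,"dz":-1,"wx":0,"wy":0,"wz":0},{"dx":0,"dy":0,"dz":-3,"wx":0,"wy":0,"wz":0},{"dx":0,"dy":0,"dz":-5,"wx":0,"wy":0,"wz":0},{"dx":0,"dy":0,"dz":-5,"wx":0,"wy":0,"wz":0},{"dx":0,"dy":0,"dz":-4,"wx":0,"wy":0,"wz":0},{"dx":0,"dy":0,"dz":0,"wx":0,"wy":0,"wz":0}]'; python3 - <<'E'
from h import *
c=dict(eyes.camera_params('wrist'));im=eyes.snapshot('wrist')[:,:,::-1];cv2.imwrite('pics/w11.png',im)
c['tvec']=np.array(c['tvec'])+[.0019,0,0]
o=np.array([.520,.2268,0]);B=R.from_euler('z',8.4,degrees=True)
print(proj(c,[o+B.apply(np.array(a)) for a in((-.037,0,.067),(-.044,0,.041),(.045,0,.067),(-.037,.03,.067))]).round(0).tolist())
u=int(proj(c,[o+B.apply([-.037,.03,.067])])[0,0])
print([f'{v}:'+'/'.join(map(str,im[v,u])) for v in range(100,300,4)])
t=eyes.snapshot('top')[:,:,::-1];a=cv2.imread('pics/top0.png');d=cv2.absdiff(t,a).max(axis=2)
n,l,s,ce=cv2.connectedComponentsWithStats((cv2.medianBlur(d,3)>40).astype(np.uint8))
print([s[i].tolist() for i in range(1,n) if s[i,4]>12]);print(sense()['force'],sense()['t'])
E
```

```text
t: 21.72
tcp_pos: [0.5095, 0.2239, 0.1395]
tool_rot: [-0.073, 0.997, -0.001, 0.001]
force: [-4.3, -2.0, 18.4]
finger_gap: -0.005
gripper_force: 9.0
t: 22.48
tcp_pos: [0.5109, 0.2246, 0.3208]
tool_rot: [-0.073, 0.997, -0.0, 0.005]
force: [1.1, 0.0, -0.6]
finger_gap: 0.001
gripper_force: 0.0
[[322.0, 156.0], [322.0, 147.0], [322.0, 224.0], [349.0, 156.0]]
['100:53/58/62', '104:48/52/56', '108:57/61/63', '112:60/65/67', '116:59/64/67', '120:40/43/44', '124:31/34/37', '128:37/39/41', '132:35/38/39', '136:36/39/39', '140:38/37/41', '144:34/36/38', '148:104/87/57', '152:131/127/112', '156:162/160/149', '160:219/219/208', '164:219/218/207', '168:220/220/209', '172:221/220/210', '176:223/221/211', '180:221/220/209', '184:221/219/209', '188:222/220/210', '192:221/221/209', '196:223/223/211', '200:222/222/211', '204:221/221/212', '208:230/233/231', '212:229/229/219', '216:204/213/217', '220:53/57/63', '224:53/57/62', '228:56/59/62', '232:57/61/65', '236:56/57/63', '240:56/61/64', '244:58/61/67', '248:55/59/63', '252:53/54/61', '256:55/57/62', '260:49/51/57', '264:129/142/150', '268:90/99/104', '272:78/84/89', '276:48/50/52', '280:29/30/27', '284:33/29/28', '288:37/32/34', '292:35/34/35', '296:35/34/32']
[[236, 166, 404, 234, 30632], [478, 176, 5, 10, 29], [481, 183, 8, 14, 41], [473, 187, 6, 15, 42], [475, 200, 8, 21, 81], [457, 216, 8, 7, 44], [468, 222, 8, 4, 23], [473, 226, 5, 19, 58], [411, 363, 37, 37, 822]]
[ 0.49113343  0.28777825 -1.31071162] 22.575
```

The lid's front edge is at row 157, where the shut lid should be. The top view shows the pipette in the right-hand cradle and no change at the other two. Handing in.

```bash
python3 -c "
from station import workorder
print(workorder.sign_off())"
```

```text
the job is handed in; nothing more can be done
None
```

The pipette now lies in the right-hand cradle with its hook behind the upper bar, about 4 mm further uphill than its neighbours, the tip box lid is shut, and the job was handed in at about 22.6 s.

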